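# Release the lid of a grain analyser with the release rod

## Robot

A 6-joint arm with a two-finger parallel gripper is mounted at the origin on the work surface. World frame = base frame: x ahead of the robot, y to its left, z up, the work surface at z = 0. Lengths are in mm, angles in rad, forces in N, time in s.
With the tool pointing down it reaches from about 350 to 975 mm from the base axis. Payload 7.1 kg.
Tool frame: the origin (TCP) lies midway between the tips of the shut fingers; the grasp point (between the pads) lies pinch_z behind it (pinch_z is the distance from the TCP to the grasp point, in mm); z points along the fingers, y is the line along which they close (so a half turn about z gives the same grasp; the last joint's range is limited). The gripper opens to 88 mm and grips with 3 to 60 N. Pads are 20 mm wide; open, the fingers measure 115 mm over their backs; the gripper's body (75 mm by 178 mm) begins 61 mm behind the grasp point.
Start: joints at [1.203, 0.423, 1.63, -0, 1.089, -0.019], TCP at [213.574, 587.359, 222.675] pointing down, gripper open.
Joint ranges: [-3, 3], [-0.9, 2.11], [0.09, 2.58], [-1.31, 4.45], [0.11, 2.69], [-2.54, 2.54]. Speed limits (rad/s): [2.39, 2.39, 3.01, 3.14, 3.14, 3.14].

## Interface

Orientations are given as a rotation vector (axis times angle).
In Python, from workcell import get_obs, get_image, close_job, pinch_z gives the robot as it stands.
- The arm moves only by the tool jog_arm, never from a script. Its argument "commands" is a list of rows, each a list of 3 entries, a list of its own where there are three numbers: the gripper command: -1 is shut, 1 is fully open, values between are in proportion, then the shift along the tool's x, y, z as a fraction of full scale, then the turn, a rotation vector about the tool's x, y, z as a fraction of full scale. In form: [[gripper, [tx, ty, tz], [rx, ry, rz]], ...]. A call has 1 to 10 rows; each row shifts and turns the commanded pose from where the row before left it, along the tool's axes as they then stand; what a row does not reach is not made up. Full scale, the value 1, is 0.1 m for a shift and 45 degrees for a turn. A row lasts 1/10 s, in which the tool goes at most 50 mm and 8.59 degrees, less where a joint would pass 70% of its speed; a pose out of reach is approached as far as the arm can. A call with a number of a shift or a turn outside -1 to 1 is refused whole. A call with a gripper value outside its range is refused whole. The fingers move at their own pace and stop on an object; the grip force is fixed at half the most. Time passes only in rows, so rows that do not move let the fingers close. It gives the time, the measured TCP pose, the force, the opening and the grip force at its end, in the units of the state.
- get_obs(): the state, without advancing time (a new reading comes with each control period).
- get_image(name): name is "side" or "top" or "wrist"; returns a dict with "image" (420x560x3 uint8, blue, green, red), "z_map" (420x560 float32, mm along the optical axis (not along the pixel's ray), 0 where there is no reading), "intrinsics" (3x3 intrinsics, pixels), "eye" and "orientation" of the camera in the world; the wrist camera has in their place "mount" (4x4, takes a point from camera to tool coordinates, whose origin is the TCP and whose axes are the flange's). Camera axes: x right, y down, z forward; pixel columns grow to the right and rows downward; lengths in mm; the calibration is good to about 2 mm. A picture is of the moment at which its call begins: read the wrist's pose just before it.
- close_job(): hands the job in; it is judged then, once.
The state is a dict: "t": time; "qpos": joint angles; "qvel": joint speeds; "joint_torque": joint torques, N m; "ee_pos": TCP position; "orientation": TCP orientation; "ft_force": force on the tool from outside, world axes, zero at the start; "moment": the same for the moment, N m; "width": finger opening in mm; "grasp_force": force on a finger pad.
Only numpy, scipy, OpenCV 4.12 (cv2) and the standard library are available. Lean on these libraries where they do the work, as an engineer would, in place of code of your own. Each camera call takes 0.05 s, during which the arm holds its last target. There are 200 camera calls.

## Task

The lid latch of the grain analyser has to be released by hand: take the release rod out of its stand by the handle, push it straight down through the wide slot beside the analyser's lid until the hidden latch tab is fully down and the lid has popped ajar. Then put the rod back upright in its stand, seated on its collar, let go of it and leave the lid ajar.

Things in the scene. Friction and masses are not known exactly. Their poses are not given: they have to be found in the camera images.
- rod_grip (a point): Release rod, loose, upright in its stand, 120 g: steel shaft (dia 8 mm, 75 long) under a black collar (dia 44, 6 thick) and a black round handle (dia 28, 60 tall); collar rests on the stand, only collar and handle show. Point: handle centre, 36 mm above the collar's underside, 111 above the shaft's tip; z up the rod. Grip from any side. Not the tamper standing on a broad disc on the bench.
- slot (a point): Mouth centre of the release slot, 50 mm (x) by 28 mm (y), z up, in the white top, 110 mm high, of the navy analyser (300 x 280, fixed, yaw within 0.3 rad). Lid edge 75 mm away to +y; the thin vents and card slit are not it. The latch tab fills the slot 35 mm down; it goes 12 mm down to a hard stop against about 8 N and stays down. Rod collar is then 28 mm above the top.
- stand_hole0 (a point): Mouth centre of the one hole in the rod's stand: a grey block 80 x 80 mm, 85 mm high, fixed to the bench, with an upright round hole of diameter 28 mm right through it. The mouth is at the block's top face; z is up. The block stands left or right of the analyser; a black sample cup is on the other side.
- lid (a joint): Opening angle (rad) of the analyser's black lid (200 x 150 mm, 8 thick, hinged at its edge farthest from the robot): 0 shut, about 0.24 when the latch tab is fully down, in proportion to the tab's travel. Its free edge, nearest the robot, is then about 48 mm higher. It stays where the tab has put it; a push down on it would shut it again.

How it is judged (in metres and radians):
On the way:
1. the rod stands down in the slot (handle centre under 71 mm above the mouth, within 30 mm sideways, within 20 degrees of upright) and has pressed the tab so far that the lid is more than 0.16 rad open (z of rod_grip in the frame of slot below 0.071 m and horizontal distance between rod_grip and slot below 0.03 m and angle between rod_grip's own z axis and vertical below 0.35 rad and value of joint lid above 0.16 rad), for 0.1 s.
At the end, for the whole second after the job is handed in: The lid stands more than 0.15 rad open and still, and the rod is back in its stand: handle centre within 20 mm sideways of the hole's centre and less than 43 mm above its mouth (seated: 36 mm), within 10 degrees of upright (value of joint lid above 0.15 rad and horizontal distance between rod_grip and stand_hole0 below 0.02 m and z of rod_grip in the frame of stand_hole0 below 0.043 m and angle between rod_grip's own z axis and vertical below 0.17 rad and velocity of joint lid below 0.05 rad/s); the robot touches nothing.
It also fails if it takes over 50 s, if anything falls off the work surface, if the arm or the gripper's body presses on something with over 40 N, if the wrist force passes 120 N, or if a joint passes its speed limit or range.

## Working session

There is one attempt and no reset: what is moved stays moved. The work goes in short steps, Python scripts to look and compute and a tool call to move; the robot and the scene stay as the last step left them, time stands still between calls to the robot, and variables do not carry over. Pictures are saved under pics/ and viewed, at most 10 in all, crops included, and the job is handed in when it is done.

Besides the shell and the picture viewer there is one more tool, called by a JSON object that holds its "op" and its "data", one argument or row to a line. jog_arm: Moves the arm, as the interface text tells. Its arguments: {"type":"object","properties":{"commands":{"type":"array","items":{"type":"array"}}},"required":["commands"]}

```bash
ls; mkdir -p pics; python3 - <<'E'
from workcell import *
import cv2,numpy as np
print(pinch_z,get_obs())
for n in("top","side"):
    d=get_image(n); cv2.imwrite(f"pics/{n}0.png",d["image"]); np.savez(f"{n}0.npz",**d)
    print(n,d["intrinsics"],d["eye"],d["orientation"])
E
```

```text
pics
18.700000000000003 {'t': 0.0, 'qpos': array([ 1.20300628e+00,  4.23850652e-01,  1.63068386e+00, -2.42699722e-05,
        1.08856024e+00, -1.90066308e-02]), 'qvel': array([ 0.00060619,  0.00150632,  0.00143715,  0.00018373,  0.0014008 ,
       -0.00127228]), 'joint_torque': array([-1.54099522e-03, -5.44637597e+01, -2.73649943e+01,  6.42999052e-02,
        2.28043331e-02, -1.26530012e-04]), 'ee_pos': array([213.38683937, 586.86506157, 221.89796857]), 'orientation': array([-5.45030915e-01, -3.09368049e+00,  2.32179673e-03]), 'ft_force': array([ 0.32903002, -0.43479667,  0.41064895]), 'moment': array([-0.0195247 ,  0.01684095,  0.01986744]), 'grasp_force': 0.0, 'width': 88.47144671469226}
top [[417.24369722   0.         287.06743608]
 [  0.         417.24369722 216.19726533]
 [  0.           0.           1.        ]] [ 407.21842588  -11.02369287 1090.5531232 ] [-2.12435944  2.1307447  -0.1675389 ]
side [[390.40412593   0.         277.30437174]
 [  0.         390.40412593 210.8567701 ]
 [  0.           0.           1.        ]] [ 370.03474628 -530.95192145  831.81687236] [-2.41639147  0.496286   -0.1987661 ]
```

View pics/top0.png

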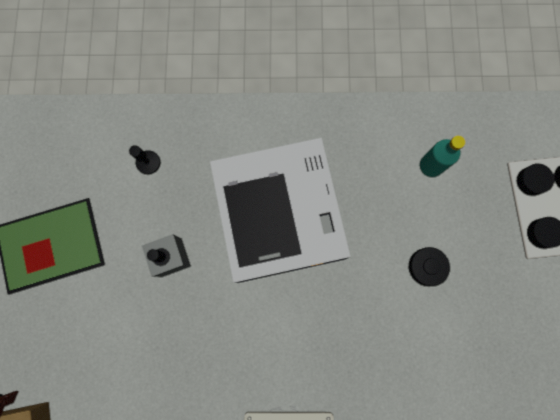

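View pics/side0.png

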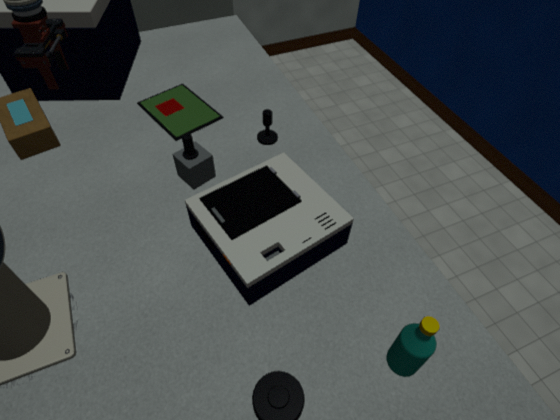

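The top view shows the stand with the rod at (160,257), the slot at (326,222), the tamper at (147,160) and a green board at (50,245). In the side view the slot is at (272,250) and the rod at (190,145). Next I measure these, including the board's height.

```bash
cat > h.py <<'E'
import numpy as np,cv2
from scipy.spatial.transform import Rotation as R
def cast(d,uv,z):
    "rays through pixels onto the plane at height z"
    uv=np.atleast_2d(np.array(uv,float)); K=d["intrinsics"]; e=d["eye"]
    r=(R.from_rotvec(d["orientation"]).as_matrix()@np.linalg.inv(K)@np.c_[uv,np.ones(len(uv))].T).T
    return e+r*((z-e[2])/r[:,2])[:,None]
def cloud(d):
    "world point of every pixel"
    v,u=np.indices(d["z_map"].shape); zz=d["z_map"]
    p=np.stack([u,v,np.ones_like(u)],-1)@np.linalg.inv(d["intrinsics"]).T*zz[...,None]
    return p@R.from_rotvec(d["orientation"]).as_matrix().T+d["eye"]
E
python3 - <<'E'
from h import *
for n in("top","side"):
    d=dict(np.load(n+"0.npz")); P=cloud(d); im=d["image"].astype(int)
    pts={"top":[(40,257),(10,220),(80,250),(165,240),(158,255),(280,250),(300,270),(326,222),(340,240),(440,160),(135,152),(260,220),(430,266)],"side":[(180,110),(190,145),(195,155),(272,250),(250,260),(195,170)]}[n]
    for u,v in pts: print(n,u,v,P[v,u].round(),im[v,u])
d=dict(np.load("top0.npz"));P=cloud(d);im=d["image"];g=im.max(2)
# slot contour on top face
x0,y0=312,205; c=cv2.resize(im[y0:y0+38,x0:x0+32],None,fx=10,fy=10,interpolation=cv2.INTER_NEAREST)
s=dict(np.load("side0.npz"))["image"][225:275,245:305]; s=cv2.resize(s,None,fx=6.33,fy=7.6,interpolation=cv2.INTER_NEAREST)
k=cv2.resize(im[225:285,130:195],None,fx=6,fy=6.33,interpolation=cv2.INTER_NEAREST)
k=cv2.resize(im[225:285,130:195],(390,380),interpolation=cv2.INTER_NEAREST)
cv2.imwrite("pics/crop1.png",np.hstack([cv2.resize(c,(320,380)),k[:, :400]]))
E
```

```text
top 40 257 [487. 644.  11.] [ 16  19 115]
top 10 220 [587. 744.  -3.] [121 125 123]
top 80 250 [505. 545.   4.] [ 67 110  80]
top 165 240 [521. 297.  86.] [115 118 116]
top 158 255 [480. 293. 148.] [21 18 18]
top 280 250 [493.  17. 119.] [45 43 43]
top 300 270 [452. -31.  -0.] [135 140 137]
top 326 222 [566. -95.  74.] [127 131 127]
top 340 240 [ 518. -124.  107.] [169 170 168]
top 440 160 [ 708. -367.  122.] [79 90 31]
top 135 152 [738. 376. 105.] [30 29 30]
top 260 220 [565.  65. 115.] [42 40 41]
top 430 266 [ 459. -353.   43.] [33 33 31]
side 180 110 [521. 619.   9.] [29 58 51]
side 190 145 [485. 291. 128.] [6 5 5]
side 195 155 [493. 291.  90.] [10  8  9]
side 272 250 [567. -79.  88.] [15 11 11]
side 250 260 [507. -98. 111.] [126 132 127]
side 195 170 [480. 259.  66.] [26 27 24]
```

View pics/crop1.png

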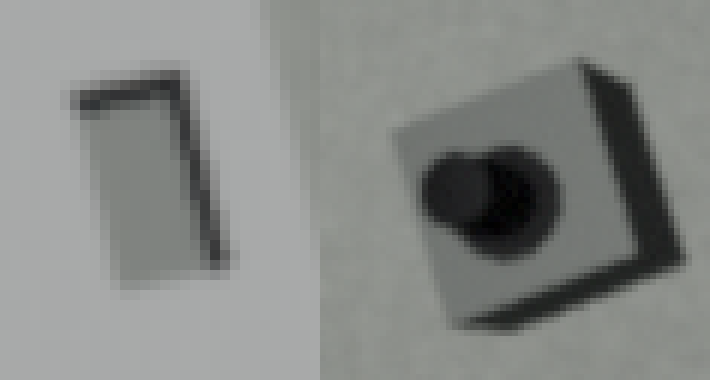

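```bash
python3 - <<'E'
from h import *
d=dict(np.load("top0.npz"))
sl=np.array([(72,92),(182,72),(230,268),(120,290)])/10+[311.5,204.5]
p=cast(d,sl,110);print("slot",p.round(1),p.mean(0),np.linalg.norm(np.diff(p,axis=0),axis=1))
e=(p[0]+p[1]-p[2]-p[3]);print("slot yaw",np.arctan2(e[1],e[0]))
print("handle",cast(d,(152,254.2),151),"collar",cast(d,(160.3,256.6),91))
st=np.array([(73,130),(262,58),(317,255),(135,328)])/[6,6.333]+[129.5,224.5]
p=cast(d,st,85);print("stand",p.round(1),p.mean(0),np.linalg.norm(np.diff(p,axis=0),axis=1))
P=cloud(d);an=P[(P[...,2]>104)&(P[...,2]<122)&(P[...,0]>400)&(abs(P[...,1])<200)][:,:2].astype(np.float32)
print("analyser",cv2.minAreaRect(an))
M=R.from_rotvec([-5.45030915e-01,-3.09368049e+00,2.32179673e-03]).as_matrix();print(M.round(3))
from workcell import *
w=get_image("wrist");print(w["mount"].round(3),w["intrinsics"])
E
```

```text
slot [[ 580.5  -74.8  110. ]
 [ 585.2 -101.1  110. ]
 [ 538.  -111.5  110. ]
 [ 532.9  -85.4  110. ]] [559.16006489 -93.17599649 110.        ] [26.71377875 48.32408042 26.59427621]
slot yaw 0.21889189043251694
handle [[481.90976812 305.4452578  151.        ]] collar [[480.86656103 305.35161418  91.        ]]
stand [[509.5 354.   85. ]
 [537.  278.5  85. ]
 [461.6 253.1  85. ]
 [434.3 324.9  85. ]] [485.57601527 302.63876277  85.        ] [80.34871577 79.61696546 76.79959652]
analyser ((595.3244018554688, 20.761550903320312), (301.49407958984375, 280.787109375), 12.067715644836426)
[[-0.94   0.342 -0.001]
 [ 0.342  0.94  -0.001]
 [ 0.    -0.002 -1.   ]]
[[ 0.00000e+00 -9.57000e-01 -2.90000e-01  7.94260e+01]
 [ 1.00000e+00 -0.00000e+00  1.00000e-03  7.65000e-01]
 [-1.00000e-03 -2.90000e-01  9.57000e-01 -1.61279e+02]
 [ 0.00000e+00  0.00000e+00  0.00000e+00  1.00000e+00]] [[347.16357463   0.         282.90190169]
 [  0.         347.16357463 208.43642875]
 [  0.           0.           1.        ]]
```

{"op": "jog_arm", "data": {
  "commands": [
    [1, [-0.348, -0.173, 0], [0, 0, 0]],
    [1, [-0.348, -0.173, 0], [0, 0, 0]],
    [1, [-0.348, -0.173, 0], [0, 0, 0]],
    [1, [-0.348, -0.173, 0], [0, 0, 0]],
    [1, [-0.348, -0.173, 0], [0, 0, 0]],
    [1, [-0.348, -0.173, 0], [0, 0, 0]],
    [1, [-0.348, -0.173, 0], [0, 0, 0]],
    [1, [-0.348, -0.173, 0], [0, 0, 0]],
    [1, [-0.348, -0.173, 0], [0, 0, 0]],
    [1, [-0.348, -0.173, 0], [0, 0, 0]]
  ]
}}

```text
t: 1.15
ee_pos: [482.3, 304.5, 222.5]
orientation: [-0.545, -3.094, 0.0]
ft_force: [0.3, 0.4, -0.6]
width: 87.6
grasp_force: 0.0
```

{"op": "jog_arm", "data": {
  "commands": [
    [1, [0, 0, 0], [0, 0, 0]],
    [1, [0, 0, 0], [0, 0, 0]]
  ]
}}

```text
t: 1.35
ee_pos: [481.7, 305.2, 222.4]
orientation: [-0.548, -3.093, 0.0]
ft_force: [-0.4, 0.4, -0.0]
width: 87.7
grasp_force: 0.0
```

```bash
cat >> h.py <<'E'
def wrist():
    "wrist picture as a world camera"
    from workcell import get_obs,get_image
    o=get_obs(); d=get_image("wrist"); T=np.eye(4); T[:3,:3]=R.from_rotvec(o["orientation"]).as_matrix(); T[:3,3]=o["ee_pos"]
    C=T@d["mount"]; d["eye"]=C[:3,3]; d["orientation"]=R.from_matrix(C[:3,:3]).as_rotvec()
    return d,o
E
python3 - <<'E'
from h import *
d,o=wrist(); print(o["ee_pos"],o["orientation"],o["t"]); np.savez("w1.npz",**d); cv2.imwrite("pics/w1.png",d["image"])
E
```

```text
[481.66247789 305.1863094  222.36538262] [-5.48323283e-01 -3.09269441e+00  3.85802311e-04] 1.35
```

View pics/w1.png

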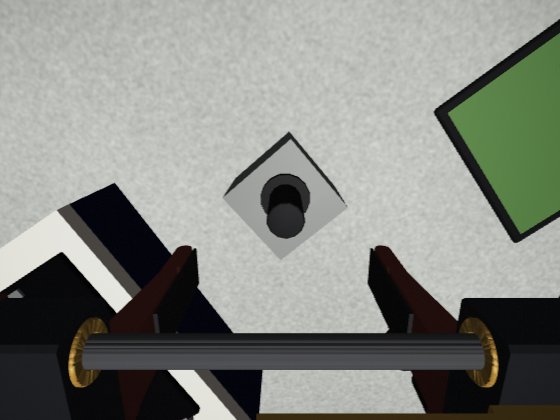

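The wrist view shows the handle top at (286,221), the collar at (285,198) and the stand's top corners near (290,138), (347,206), (281,259) and (223,197), all between the open fingers.

```bash
python3 - <<'E'
from h import *
d=dict(np.load("w1.npz"))
print("handle",cast(d,(286,221),151)[0],"collar",cast(d,(285,198),91)[0])
g=d["image"].astype(int); m=((g.min(2)>115)&(g.max(2)<190)); 
P=cloud(d); t=(abs(P[...,2]-85)<8)&(np.hypot(P[...,0]-485,P[...,1]-303)<70)
r=cv2.minAreaRect(np.argwhere(t)[:,::-1].astype(np.float32)); b=cv2.boxPoints(r); q=cast(d,b,85)
print("stand",b.round(1),q.round(1),q.mean(0),np.linalg.norm(np.diff(q,axis=0),axis=1))
q=cast(d,[(290,138),(347,206),(281,259),(223,197)],85);print(q.round(1),q.mean(0),np.linalg.norm(np.diff(q,axis=0),axis=1))
E
```

```text
handle [483.1462941  308.00321385 151.        ] collar [482.42557263 307.91380049  91.        ]
stand [[220.3 195.9]
 [289.9 137.9]
 [347.4 206.9]
 [277.7 264.9]] [[462.4 254.   85. ]
 [435.9 329.3  85. ]
 [510.9 357.2  85. ]
 [543.1 278.6  85. ]] [488.08694802 304.76407479  85.        ] [79.85596398 80.06980908 84.95027705]
[[436.  329.4  85. ]
 [510.1 357.1  85. ]
 [538.5 283.6  85. ]
 [464.1 255.9  85. ]] [487.16384506 306.47363366  85.        ] [79.10776339 78.83765004 79.33458673]
```

{"op": "jog_arm", "data": {
  "commands": [
    [1, [0, 0.015, 0.24], [0, 0, 0]],
    [1, [0, 0, 0.24], [0, 0, 0]],
    [1, [0, 0, 0.24], [0, 0, 0]],
    [1, [0, 0, 0.24], [0, 0, 0]],
    [1, [0, 0, 0.24], [0, 0, 0]],
    [1, [0, 0, 0], [0, 0, 0]],
    [-1, [0, 0, 0], [0, 0, 0]],
    [-1, [0, 0, 0], [0, 0, 0]],
    [-1, [0, 0, 0], [0, 0, 0]],
    [-1, [0, 0, 0], [0, 0, 0]]
  ]
}}

```text
t: 2.4
ee_pos: [482.5, 307.7, 103.8]
orientation: [0.545, 3.093, 0.002]
ft_force: [0.5, -0.5, 0.0]
width: 59.3
grasp_force: 0.0
```

{"op": "jog_arm", "data": {
  "commands": [
    [-1, [0, 0, 0], [0, 0, 0]],
    [-1, [0, 0, 0], [0, 0, 0]],
    [-1, [0, 0, 0], [0, 0, 0]],
    [-1, [0, 0, 0], [0, 0, 0]]
  ]
}}

```text
t: 2.8
ee_pos: [482.1, 307.2, 102.7]
orientation: [0.545, 3.094, -0.0]
ft_force: [-1.3, 1.0, -0.9]
width: 27.8
grasp_force: 30.1
```

{"op": "jog_arm", "data": {
  "commands": [
    [-1, [0, 0, 0], [0, 0, 0]],
    [-1, [0, 0, -0.12], [0, 0, 0]],
    [-1, [0, 0, -0.24], [0, 0, 0]],
    [-1, [0, 0, -0.24], [0, 0, 0]],
    [-1, [0, 0, -0.24], [0, 0, 0]],
    [-1, [0, 0, -0.24], [0, 0, 0]],
    [-1, [0, 0, -0.24], [0, 0, 0]],
    [-1, [0, 0, -0.13], [0, 0, 0]],
    [-1, [0, 0, 0], [0, 0, 0]]
  ]
}}

```text
t: 3.7
ee_pos: [482.9, 307.8, 249.9]
orientation: [0.545, 3.091, 0.004]
ft_force: [-0.2, -0.9, -1.7]
width: 27.5
grasp_force: 30.0
```

```bash
python3 - <<'E'
from h import *
from workcell import *
o=get_obs();print(o["ee_pos"],o["width"],o["grasp_force"])
a=[]
for n in("side","top"):
    d=get_image(n); np.savez(n+"1.npz",**d); 
    p=R.from_rotvec(d["orientation"]).inv().apply(o["ee_pos"]+[0,0,-30]-d["eye"]);u=d["intrinsics"]@p;u=(u[:2]/u[2]).astype(int);print(n,u)
    c=d["image"][max(u[1]-50,0):u[1]+50,max(u[0]-50,0):u[0]+50]; a.append(cv2.resize(c,(390,390)))
cv2.imwrite("pics/lift.png",np.hstack(a))
E
```

```text
[482.90285056 307.79101279 249.86904463] 27.505405264908898 29.999696910381317
side [181 113]
top [140 251]
```

View pics/lift.png

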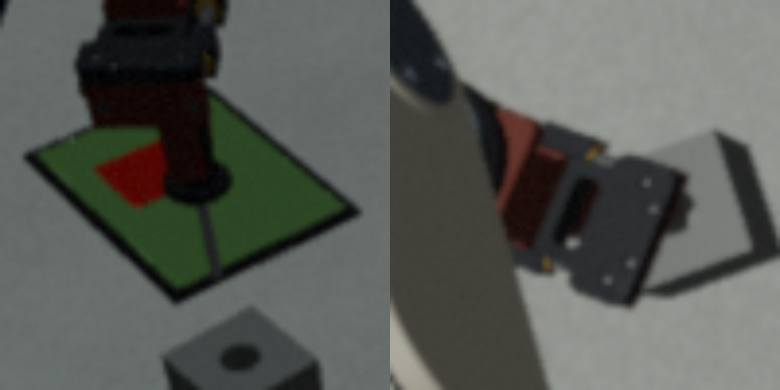

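The rod is held, with collar and shaft visible and the shaft tip at crop (217,277). The stand's hole is open at crop (240,357). I'll check the tilt and get the hole and slot positions from this view.

```bash
python3 - <<'E'
from h import *
d=dict(np.load("side1.npz")); K=d["intrinsics"]; o=np.array([131,63])
def proj(p):
    u=K@R.from_rotvec(d["orientation"]).inv().apply(np.array(p)-d["eye"]); return ((u[:2]/u[2]-o+.5)*3.9).round(1)
e=np.array([482.9,307.8,249.9])
print("collar bottom,tip expected",proj(e+[0,0,-17.3]),proj(e+[0,0,-92.3]))
print("tip->", cast(d,np.array([217,277])/3.9-.5+o,157.6))
print("hole",cast(d,np.array([240,357])/3.9-.5+o,85))
im=d["image"];g=im.max(2); 
m=np.zeros_like(g); m[225:275,245:305]=(g[225:275,245:305]<70)*255
for c in cv2.findContours(m,0,1)[0]:
    if cv2.contourArea(c)>30: print(cv2.boundingRect(c),cv2.contourArea(c))
k=cv2.resize(im[235:265,255:295],None,fx=15,fy=15,interpolation=cv2.INTER_NEAREST);cv2.imwrite("pics/slot.png",k)
E
```

```text
collar bottom,tip expected [196.5 182.9] [215.8 275. ]
tip-> [[483.06957394 305.45710057 157.6       ]]
hole [[487.13062663 303.51389778  85.        ]]
(264, 249, 41, 26) 478.0
(261, 243, 23, 16) 156.0
(245, 225, 13, 8) 40.5
```

View pics/slot.png

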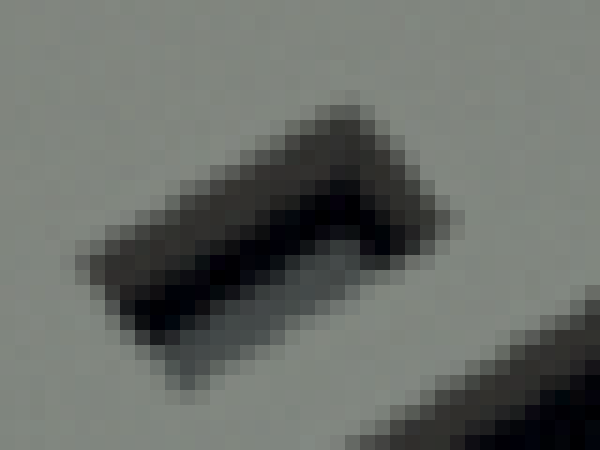

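The slot rim's corners in the crop are about (82,258), (348,98), (455,218) and (185,395).

```bash
python3 - <<'E'
from h import *
d=dict(np.load("side1.npz"))
q=cast(d,np.array([(82,258),(348,98),(455,218),(185,395)])/15+[254.5,234.5],110);print(q.round(1),q.mean(0))
D=q.mean(0)[:2]*.5+np.array([559.2,-93.2])*.5-[482.9,307.8]; print(D, -.94*D[0]+.342*D[1], .342*D[0]+.94*D[1])
E
```

```text
[[ 534.8  -86.4  110. ]
 [ 582.1  -75.4  110. ]
 [ 588.  -101.3  110. ]
 [ 539.6 -113.9  110. ]] [561.11746261 -94.24701286 110.        ]
[  77.25873131 -401.52350643] -209.94424662714317 -351.00960993756684
```

{"op": "jog_arm", "data": {
  "commands": [
    [-1, [-0.21, -0.351, 0], [0, 0, 0]],
    [-1, [-0.21, -0.351, 0], [0, 0, 0]],
    [-1, [-0.21, -0.351, 0], [0, 0, 0]],
    [-1, [-0.21, -0.351, 0], [0, 0, 0]],
    [-1, [-0.21, -0.351, 0], [0, 0, 0]],
    [-1, [-0.21, -0.351, 0], [0, 0, 0]],
    [-1, [-0.21, -0.351, 0], [0, 0, 0]],
    [-1, [-0.21, -0.351, 0], [0, 0, 0]],
    [-1, [-0.21, -0.351, 0], [0, 0, 0]],
    [-1, [-0.21, -0.351, 0], [0, 0, 0]]
  ]
}}

```text
t: 4.8
ee_pos: [558.5, -95.9, 245.9]
orientation: [-0.545, -3.091, -0.0]
ft_force: [0.6, 0.3, -2.2]
width: 27.4
grasp_force: 30.0
```

{"op": "jog_arm", "data": {
  "commands": [
    [-1, [0, 0, 0], [0, 0, 0]],
    [-1, [0, 0, 0], [0, 0, 0]]
  ]
}}

```text
t: 5.0
ee_pos: [558.5, -94.8, 246.0]
orientation: [-0.548, -3.09, -0.001]
ft_force: [0.2, 0.4, -1.0]
width: 27.5
grasp_force: 30.0
```

{"op": "jog_arm", "data": {
  "commands": [
    [-1, [-0.013, 0.016, 0.1], [0, 0, 0]],
    [-1, [0, 0, 0.15], [0, 0, 0]],
    [-1, [0, 0, 0.15], [0, 0, 0]],
    [-1, [0, 0, 0.15], [0, 0, 0]],
    [-1, [0, 0, 0.12], [0, 0, 0]],
    [-1, [0, 0, 0.06], [0, 0, 0]],
    [-1, [0, 0, 0], [0, 0, 0]]
  ]
}}

```text
t: 5.7
ee_pos: [560.5, -92.5, 173.6]
orientation: [-0.543, -3.092, -0.0]
ft_force: [0.1, 1.4, -1.8]
width: 27.5
grasp_force: 30.0
```

{"op": "jog_arm", "data": {
  "commands": [
    [-1, [0, 0, 0.03], [0, 0, 0]],
    [-1, [0, 0, 0.03], [0, 0, 0]],
    [-1, [0, 0, 0.03], [0, 0, 0]],
    [-1, [0, 0, 0], [0, 0, 0]]
  ]
}}

```text
t: 6.1
ee_pos: [561.6, -93.4, 166.1]
orientation: [0.545, 3.093, 0.0]
ft_force: [-0.1, -0.0, 0.3]
width: 27.6
grasp_force: 30.0
```

{"op": "jog_arm", "data": {
  "commands": [
    [-1, [0, 0, 0.03], [0, 0, 0]],
    [-1, [0, 0, 0.03], [0, 0, 0]],
    [-1, [0, 0, 0], [0, 0, 0]]
  ]
}}

```text
t: 6.4
ee_pos: [561.6, -93.4, 160.2]
orientation: [0.545, 3.093, 0.0]
ft_force: [0.1, 0.2, 2.2]
width: 27.5
grasp_force: 30.0
```

{"op": "jog_arm", "data": {
  "commands": [
    [-1, [0, 0, 0.03], [0, 0, 0]],
    [-1, [0, 0, 0.02], [0, 0, 0]],
    [-1, [0, 0, 0], [0, 0, 0]]
  ]
}}

```text
t: 6.7
ee_pos: [561.8, -93.5, 155.5]
orientation: [0.545, 3.093, 0.0]
ft_force: [-1.0, 0.0, 6.3]
width: 27.7
grasp_force: 30.0
```

{"op": "jog_arm", "data": {
  "commands": [
    [-1, [0, 0, 0.02], [0, 0, 0]],
    [-1, [0, 0, 0], [0, 0, 0]]
  ]
}}

```text
t: 6.9
ee_pos: [562.7, -93.7, 155.1]
orientation: [0.545, 3.09, -0.0]
ft_force: [-2.6, 0.8, 17.8]
width: 27.5
grasp_force: 30.0
```

{"op": "jog_arm", "data": {
  "commands": [
    [-1, [0, 0, 0.02], [0, 0, 0]],
    [-1, [0, 0, 0], [0, 0, 0]]
  ]
}}

```text
t: 7.1
ee_pos: [564.0, -94.2, 154.4]
orientation: [0.544, 3.087, -0.001]
ft_force: [-2.7, 0.4, 24.1]
width: 27.6
grasp_force: 30.0
```

```bash
python3 - <<'E'
from h import *
from workcell import *
d=get_image("side"); np.savez("side2.npz",**d); cv2.imwrite("pics/press.png",cv2.resize(d["image"][120:300,160:360],(600,540)))
P=cloud(d); A=cloud(dict(np.load("side0.npz")))
for u,v in[(215,215),(235,230),(230,200),(262,185)]: print(P[v,u].round(),A[v,u].round())
E
```

```text
[476.  52. 108.] [474.  44. 118.]
[515.  34.  50.] [503. -15. 117.]
[513.  40. 158.] [522.  74. 118.]
[ 531. -118.  357.] [612.  92. 117.]
```

View pics/press.png

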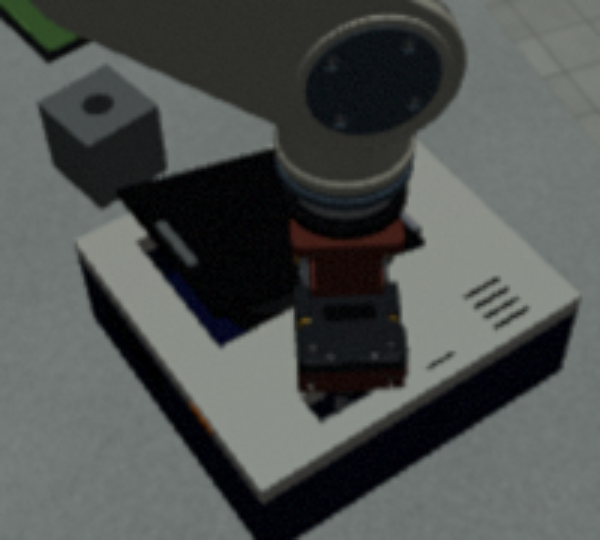

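The lid stands ajar and the force rise shows the hard stop was reached. I'll withdraw straight up, high enough to clear the raised lid.

{"op": "jog_arm", "data": {
  "commands": [
    [-1, [0, 0, -0.1], [0, 0, 0]],
    [-1, [0, 0, -0.2], [0, 0, 0]],
    [-1, [0, 0, -0.2], [0, 0, 0]],
    [-1, [0, 0, -0.2], [0, 0, 0]],
    [-1, [0, 0, -0.25], [0, 0, 0]],
    [-1, [0, 0, -0.25], [0, 0, 0]],
    [-1, [0, 0, -0.2], [0, 0, 0]],
    [-1, [0, 0, -0.1], [0, 0, 0]],
    [-1, [0, 0, 0], [0, 0, 0]],
    [-1, [0, 0, 0], [0, 0, 0]]
  ]
}}

```text
t: 8.15
ee_pos: [560.6, -93.2, 299.6]
orientation: [-0.545, -3.092, 0.0]
ft_force: [-0.2, 1.0, -1.0]
width: 27.8
grasp_force: 30.0
```

{"op": "jog_arm", "data": {
  "commands": [
    [-1, [0.205, 0.348, 0], [0, 0, 0]],
    [-1, [0.205, 0.348, 0], [0, 0, 0]],
    [-1, [0.205, 0.348, 0], [0, 0, 0]],
    [-1, [0.205, 0.348, 0], [0, 0, 0]],
    [-1, [0.205, 0.348, 0], [0, 0, 0]],
    [-1, [0.205, 0.348, 0], [0, 0, 0]],
    [-1, [0.205, 0.348, 0], [0, 0, 0]],
    [-1, [0.205, 0.348, 0], [0, 0, 0]],
    [-1, [0.205, 0.348, 0], [0, 0, 0]],
    [-1, [0.205, 0.348, 0], [0, 0, 0]]
  ]
}}

```text
t: 9.15
ee_pos: [486.2, 305.0, 298.9]
orientation: [-0.545, -3.092, 0.003]
ft_force: [0.3, -0.9, -1.4]
width: 27.7
grasp_force: 30.0
```

{"op": "jog_arm", "data": {
  "commands": [
    [-1, [0, 0, 0.2], [0, 0, 0]],
    [-1, [0, 0, 0.2], [0, 0, 0]],
    [-1, [0, 0, 0.2], [0, 0, 0]],
    [-1, [0, 0, 0.2], [0, 0, 0]],
    [-1, [0, 0, 0.1], [0, 0, 0]],
    [-1, [0, 0, 0], [0, 0, 0]],
    [-1, [0, 0, 0], [0, 0, 0]]
  ]
}}

```text
t: 9.85
ee_pos: [487.5, 303.8, 210.6]
orientation: [-0.545, -3.094, 0.0]
ft_force: [0.6, -0.5, -0.9]
width: 27.7
grasp_force: 30.0
```

```bash
python3 - <<'E'
from h import *
from workcell import *
o=get_obs();print(o["ee_pos"],o["t"])
d=get_image("side"); cv2.imwrite("pics/ins.png",cv2.resize(d["image"][70:190,130:250],(600,600)))
K=d["intrinsics"]
for dz in(-17.3,-92.3):
    u=K@R.from_rotvec(d["orientation"]).inv().apply(o["ee_pos"]+[0,0,dz]-d["eye"]); print((u[:2]/u[2]-[130,70]+.5)*5)
P=cloud(d); print([P[v,u].round() for u,v in[(230,200),(222,208)]])
E
```

```text
[487.54203747 303.76739343 210.63546853] 9.85
[281.13686882 265.41556985]
[303.93388937 376.60014414]
[array([513.,  41., 157.]), array([488.,  21., 163.])]
```

View pics/ins.png

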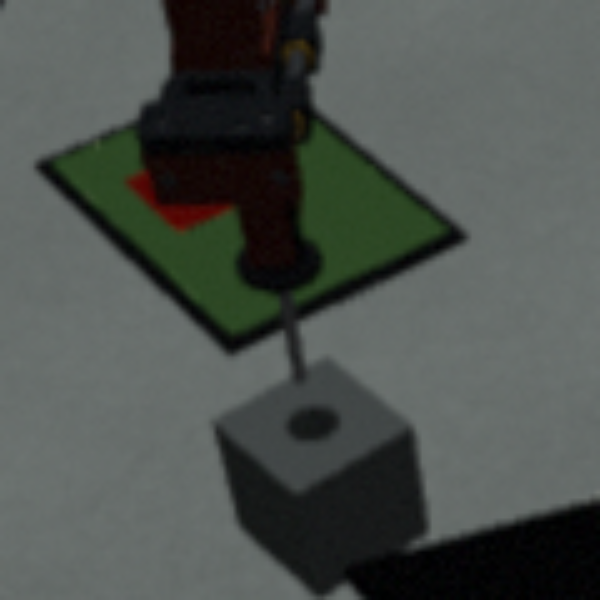

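The lid is still ajar, the rod is upright, and the tip at (300,382) lines up with the hole at (313,424) to within about 3 mm. I'll insert now.

{"op": "jog_arm", "data": {
  "commands": [
    [-1, [0, 0, 0.15], [0, 0, 0]],
    [-1, [0, 0, 0.15], [0, 0, 0]],
    [-1, [0, 0, 0.15], [0, 0, 0]],
    [-1, [0, 0, 0.15], [0, 0, 0]],
    [-1, [0, 0, 0.15], [0, 0, 0]],
    [-1, [0, 0, 0.15], [0, 0, 0]],
    [-1, [0, 0, 0.1], [0, 0, 0]],
    [-1, [0, 0, 0.04], [0, 0, 0]],
    [-1, [0, 0, 0], [0, 0, 0]]
  ]
}}

```text
t: 10.8
ee_pos: [487.2, 303.7, 106.0]
orientation: [-0.545, -3.093, 0.001]
ft_force: [0.7, -0.1, -1.4]
width: 27.7
grasp_force: 30.0
```

{"op": "jog_arm", "data": {
  "commands": [
    [-1, [0, 0, 0.02], [0, 0, 0]],
    [-1, [0, 0, 0.01], [0, 0, 0]],
    [-1, [0, 0, 0], [0, 0, 0]]
  ]
}}

```text
t: 11.1
ee_pos: [487.6, 303.9, 104.0]
orientation: [0.545, 3.094, 0.001]
ft_force: [-0.0, 0.7, -1.6]
width: 27.6
grasp_force: 30.0
```

{"op": "jog_arm", "data": {
  "commands": [
    [-1, [0, 0, 0.015], [0, 0, 0]],
    [-1, [0, 0, 0.01], [0, 0, 0]],
    [-1, [0, 0, 0], [0, 0, 0]]
  ]
}}

```text
t: 11.4
ee_pos: [487.7, 304.0, 102.2]
orientation: [0.545, 3.093, 0.001]
ft_force: [-3.0, -1.0, 8.0]
width: 27.8
grasp_force: 30.0
```

Seated: the wrist force is 8 N upward. I'll release and lift away.

{"op": "jog_arm", "data": {
  "commands": [
    [0, [0, 0, 0], [0, 0, 0]],
    [1, [0, 0, 0], [0, 0, 0]],
    [1, [0, 0, 0], [0, 0, 0]],
    [1, [0, 0, 0], [0, 0, 0]],
    [1, [0, 0, 0], [0, 0, 0]],
    [1, [0, 0, 0], [0, 0, 0]],
    [1, [0, 0, -0.1], [0, 0, 0]],
    [1, [0, 0, -0.2], [0, 0, 0]],
    [1, [0, 0, -0.2], [0, 0, 0]],
    [1, [0, 0, -0.2], [0, 0, 0]]
  ]
}}

```text
t: 12.4
ee_pos: [487.5, 303.8, 172.6]
orientation: [0.545, 3.094, 0.0]
ft_force: [0.0, 0.7, 0.1]
width: 88.2
grasp_force: 0.0
```

{"op": "jog_arm", "data": {
  "commands": [
    [1, [0, 0, -0.2], [0, 0, 0]],
    [1, [0, 0, -0.2], [0, 0, 0]],
    [1, [0, 0, -0.1], [0, 0, 0]],
    [1, [0, 0, 0], [0, 0, 0]],
    [1, [0, 0, 0], [0, 0, 0]]
  ]
}}

```text
t: 12.9
ee_pos: [487.2, 303.6, 220.9]
orientation: [-0.545, -3.094, 0.0]
ft_force: [0.5, -0.5, 0.3]
width: 88.0
grasp_force: 0.0
```

```bash
python3 - <<'E'
from h import *
d,o=wrist(); print(o["ee_pos"],o["width"],o["ft_force"])
from workcell import *
s=get_image("side"); P=cloud(s); print([P[v,u].round() for u,v in[(230,200),(222,208)]])
cv2.imwrite("pics/end.png",np.hstack([cv2.resize(d["image"][80:300,170:390],(390,390)),cv2.resize(s["image"][80:280,140:340],(390,390))]))
E
```

```text
[487.19085971 303.64186804 220.87703727] 87.98012239915877 [ 0.51490073 -0.45592828  0.30967928]
[array([514.,  42., 156.]), array([488.,  19., 165.])]
```

View pics/end.png

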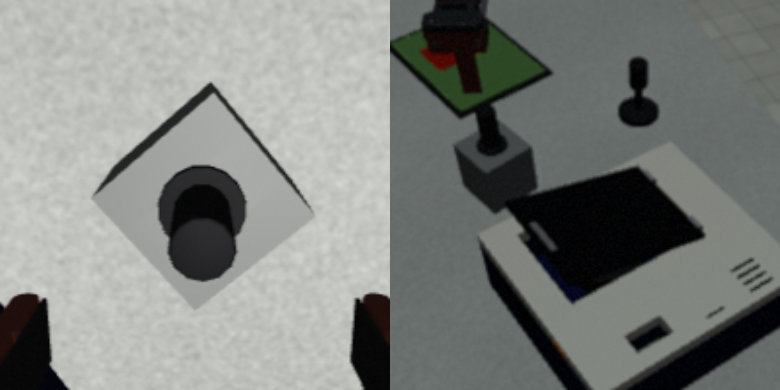

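The left view shows the rod upright and centred, collar (202,208) flat on the stand. The right view shows the lid ajar, its free edge still at about 165 mm.

```bash
python3 -c "
from workcell import *
print(close_job())"
```

```text
the job is handed in; nothing more can be done
None
```

The job is handed in, though no verdict came back: the latch tab was pressed to its hard stop and the lid is ajar, free edge about 48 mm up. The rod is upright on its collar in the stand, and the gripper is open and clear; it took about 13 s.

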